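# Refit the washed roll in a bench sieve mill and lock its guard

## Robot

A 6-joint arm with a two-finger parallel gripper is mounted at the origin on the work surface. World frame = base frame: x ahead of the robot, y to its left, z up, the work surface at z = 0. Lengths are in mm, angles in rad, forces in N, time in s.
With the tool pointing down it reaches from about 300 to 875 mm from the base axis. Payload 6.4 kg.
Tool frame: the origin (TCP) lies at the very end of the fingers, on their centre line; the grasp point (between the pads) lies robot.grasp_offset behind it (robot.grasp_offset is the distance from the TCP to the grasp point, in mm); z points along the fingers, x is the direction in which the jaws open and shut, and the axes are right-handed (so a half turn about z gives the same grasp; the last joint's range is limited). The gripper opens to 85 mm and grips with 20 to 120 N. Pads are 22 mm wide; open, the fingers measure 114 mm over their backs; the gripper's body (76 mm by 85 mm) begins 54 mm behind the grasp point. The pads swing forward as they close: fully open they stand 13 mm farther back than shut.
Start: joints at [-1.473, 0.181, 1.607, -0, 1.354, -0.206], TCP at [172.026, -548.678, 231.288] pointing down, gripper open.
Joint ranges: [-2.99, 2.99], [-0.89, 2.07], [0.3, 2.58], [-1.14, 4.28], [0, 2.63], [-3.12, 3.12]. Speed limits (rad/s): [2.57, 2.57, 3.01, 3.14, 3.14, 3.14].

## Interface

Orientations are given as a unit quaternion [w, x, y, z].
In Python, from rig import robot gives the robot as it stands.
- The arm moves only by the shell command python3 -m crank 'ROWS' [FORCE]. ROWS is JSON, a list of rows, each an object with "delta_pos": the shift along the tool's x, y, z in m, a list of three; "twist": the turn, a rotation vector about the tool's x, y, z in rad, a list of three; "gripper": the opening, from 0 (shut) to 1 (fully open). In form: [{"delta_pos": [dx, dy, dz], "twist": [rx, ry, rz], "gripper": gripper}, ...]. A call has 1 to 10 rows; each row shifts and turns the commanded pose from where the row before left it, along the tool's axes as they then stand; what a row does not reach is not made up. A row lasts 1/12 s, in which the tool goes at most 41.7 mm and 7.16 degrees, less where a joint would pass 70% of its speed; a pose out of reach is approached as far as the arm can. A call with a gripper value outside its range is refused whole. The fingers move at their own pace and stop on an object; FORCE is the grip in N (left out, the last holds). Time passes only in rows, so rows that do not move let the fingers close. It gives the time, the measured TCP pose, the force and the opening at its end, in the units of the state.
- robot.sense(): the state, without advancing time (a new reading comes with each control period).
- robot.snapshot(name): name is "scene" or "top" or "wrist"; returns (picture, depth): 480x640x3 uint8, red, green, blue; 480x640 float32, mm along the optical axis (not along the pixel's ray), 0 where there is no reading.
- robot.calibration(name): a dict with "fx", "fy", "cx", "cy" (pixels), "k1" (the pictures are not rectified: a ray, as slopes to the right and down, at radius r is drawn at 1 + k1 r^2 times it, then the intrinsics apply), "R" (3x3) and "t" (3): a world point X has camera coordinates R X + t; the wrist camera has in their place "hand_eye" (4x4, takes a point from camera to tool coordinates, whose origin is the TCP and whose axes are the tool frame's). Camera axes: x right, y down, z forward; pixel columns grow to the right and rows downward; lengths in mm; the calibration is good to about 2 mm. A picture is of the moment at which its call begins: read the wrist's pose just before it. calibration takes no time and is no camera call.
- robot.finish_job(): hands the job in, once; it reports no verdict.
The state is a dict: "time": time; "joint_positions": joint angles; "qd": joint speeds; "joint_efforts": joint torques, N m; "eef_pos": TCP position; "orientation": TCP orientation; "wrist_force": force on the tool from outside, world axes, zero at the start; "moment": the same for the moment, N m; "grip_width": opening from 0.0 (shut) to 1.0 (fully open).
Only numpy, scipy, OpenCV 4.12 (cv2) and the standard library are available. Lean on these libraries where they do the work, as an engineer would, in place of code of your own. Each camera call takes 0.05 s, during which the arm holds its last target. There are 200 camera calls.

## Task

Put the sieve mill back together after washing: take the fluted steel roll out of the drying rack and lower it gently into the mill's two open bearing slots until both ends sit on the bottom, then swing the guard shut over it. Lock the guard with its two red studs: push each one in, turn it a quarter turn clockwise until it catches, and let go. Leave the white spare roll in the rack and the beaker, jar and dish where they are.

Things in the scene. Friction and masses are not known exactly. Their poses are not given: they have to be found in the camera images.
- mill: Bench sieve mill, fixed: open-topped steel chamber (x -65..65, y -84..66 mm, rim at z 159 mm), white gearbox at its +y side (y 66..186, 157 mm high). Origin on the bench under the chamber's middle; at yaw 0 x points away from the robot; z up. Inside, x is clear from -60 to 60 mm; a flat screen lies at z 96 mm. Yaw varies a little from run to run.
- seat (a point): Where the middle of the roll's axis comes when seated: mill frame (0, 0, 128 mm); axes as the mill, roll along y, up to 3 mm play along y. The bearing cheeks, 12 mm thick, stand at y -56 and 56 mm; their slots, centred on x = 0, are 17 mm wide from the floor (z 121 mm) to z 137, then flare to about 40 mm at their top, z 152.
- roll: Fluted steel roll to fit, 0.45 to 0.7 kg: barrel 40 mm in diameter, 94 mm long, a plain 14 mm journal at each end, 132 mm over all. Origin at its middle on the axis, y along the roll (either way round fits; any angle about y). Starts in one of the rack's two places, axis level, 50 mm above the bench, journals in open notches. Grip across the barrel's middle.
- roll_end_a (a point): Centre of one journal's end face, 66 mm from the roll's middle (its -y end).
- roll_end_b (a point): Centre of the other journal's end face, 66 mm from the roll's middle (its +y end).
- spare_roll: Spare white plastic roll with blue bands, same size and frame as the steel roll, in the other place of the rack. Leave it there.
- rack: Drying rack, fixed: aluminium plate 236 x 160 mm, 6 mm thick, with white notched cheeks (at y -56 and 56 mm, 66 mm high) that carry two rolls with axes along its y, at x -55 and 55 mm, 50 mm above the bench. Origin under its middle, on the bench.
- guard (a joint): Angle of the mill's hinged guard, rad: 0 shut (flat on the mill), 1.57 upright, 2.0 fully open; starts at 1.75 to 1.95. Its stiff hinge keeps it where it is left; 3 to 6 N near the free edge moves it. Push it over with the fingers on its outer (+y) face between the studs, following it round, and press it flat. It will not shut over a roll that is not fully down.
- guard_hinge (a point): Point on the hinge line at mid width: mill frame (0, 96, 160 mm); the line is parallel to the mill's x. Axes turn with the guard: y from free edge to hinge, z out of the outer face (upper when shut). The guard is a clear panel in a steel frame, 130 mm wide in x, 180 mm from hinge line to free edge, 6 mm thick; shut, its top is at z 166 mm.
- guard_edge (a point): Middle of the guard's free edge, on its outer face: 180 mm from the hinge line, 6 mm off the hinge plane. Moves and turns with the guard.
- stud_front (a point): Top centre of the red wing of the stud nearer the robot; z along the stud, out of the guard. Guard shut and stud out: mill frame (-44, -66, 206 mm). The wing is a bar 10 mm thick (its x), 32 mm long (its y), 22 mm high; its underside is 18 mm off the guard when out, 7 mm when pushed right in. At turn 0 it lies along the mill's y.
- stud_rear (a point): The same for the stud farther from the robot: mill frame (44, -66, 206 mm) with guard shut and stud out.
- stud_front_press (a joint): How far the front stud is pushed in, m: 0 out (held by a 4 N spring), at most 0.011 (9 N). Guard shut and turn below about 0.15, its cross pin goes down through a slot; from 0.009 in it is free to turn; after the quarter turn and release it springs back into a notch at about 0.007 and holds the guard. With the slot not in line it stops at about 0.001.
- stud_front_turn (a joint): Turn of the front stud, rad, clockwise seen from above the shut guard: 0 unlocked (starts at 0 to 0.1), 1.571 locked, at its stop; the notch catches it from about 1.3 on. Under 0.1 N m is needed. May be let go part way and gripped again: pushed through and turned over 0.3 it stays in.
- stud_rear_press (a joint): The same as stud_front_press, for the rear stud.
- stud_rear_turn (a joint): The same as stud_front_turn, for the rear stud.
- beaker: Empty glass beaker, 72 mm across, 95 mm high, origin at the centre of its underside. Leave alone.
- jar: Closed orange sample jar, 60 mm across, 85 mm high, origin at the centre of its underside. Leave alone.
- dish: Empty white dish, 110 mm across, 30 mm high, origin at the centre of its underside. Leave alone.

How it is judged (in metres and radians):
On the way, in this order (a step that is already met when the one before it is completed fails the run):
1. the fluted steel roll lies in the mill with both journals on the slot floors (z of roll_end_a in the frame of mill between 0.1255 and 0.1305 m and z of roll_end_b in the frame of mill between 0.1255 and 0.1305 m and horizontal distance between roll and seat below 0.007 m and angle between the y axis of roll and the y axis of mill, either way round below 0.06 rad), for 0.2 s.
2. the guard is shut over the seated roll (all of step 1 and value of joint guard below 0.03 rad), for 0.2 s.
3. one stud, either one, is pushed in and turned to its locked position (value of joint guard below 0.03 rad and ((value of joint stud_front_turn above 1.2 rad and value of joint stud_front_press between 0.005 and 0.0076 m) or (value of joint stud_rear_turn above 1.2 rad and value of joint stud_rear_press between 0.005 and 0.0076 m))), for 0.2 s.
4. both studs are locked (value of joint guard below 0.03 rad and value of joint each of stud_front_turn, stud_rear_turn above 1.2 rad and value of joint stud_front_press between 0.005 and 0.0076 m and value of joint stud_rear_press between 0.005 and 0.0076 m), for 0.2 s.
At the end, for the whole second after the job is handed in: Roll at rest in the mill: both ends within 2.5 mm of seated height, middle within 7 mm, axis in line. Guard shut (under 0.03 rad). Both studs turned over 1.2 rad and caught 5 to 7.6 mm in. Spare roll within 10 mm, beaker, jar and dish within 30 mm of their starts (all of step 1 and all of step 4 and distance of spare_roll from where it was at the start of the episode below 0.01 m and distance of each of beaker, jar, dish from where it was at the start of the episode below 0.03 m and linear speed of roll below 0.02 m/s); the robot touches nothing.
It fails at once if the roll is dropped rather than lowered into the slots (faster than 0.4 m/s within 50 mm of its seat) (distance between roll and seat below 0.05 m and linear speed of roll above 0.4 m/s).
It fails at once if the spare roll is taken out of the rack (moved 30 mm) (distance of spare_roll from where it was at the start of the episode above 0.03 m).
It fails at once if the beaker is knocked over or shoved (tilted 0.5 rad or moved 50 mm) (angle between beaker's own z axis and vertical above 0.5 rad or distance of beaker from where it was at the start of the episode above 0.05 m).
It fails at once if the jar is knocked over or shoved (tilted 0.5 rad or moved 50 mm) (angle between jar's own z axis and vertical above 0.5 rad or distance of jar from where it was at the start of the episode above 0.05 m).
It fails at once if the dish is knocked over or shoved (tilted 0.5 rad or moved 50 mm) (angle between dish's own z axis and vertical above 0.5 rad or distance of dish from where it was at the start of the episode above 0.05 m).
It also fails if it takes over 72 s, if anything falls off the work surface, if the arm or the gripper's body presses on something with over 40 N, if the wrist force passes 120 N, or if a joint passes its speed limit or range.

## Working session

There is one attempt and no reset: what is moved stays moved. The work goes in short steps, Python scripts to look and compute and a shell command to move; the robot and the scene stay as the last step left them, time stands still between calls to the robot, and variables do not carry over. Pictures are saved under pics/ and viewed, about 8 in all and at most 12, crops included, and the job is handed in when it is done.

```bash
ls; mkdir -p pics; cat > h.py <<'E'
import numpy as np, cv2
from scipy.spatial.transform import Rotation as Ro
from rig import robot
def tool():
    s=robot.sense(); q=s["orientation"]; T=np.eye(4)
    T[:3,:3]=Ro.from_quat([q[1],q[2],q[3],q[0]]).as_matrix(); T[:3,3]=s["eef_pos"]; return T
def cam(name):
    c=robot.calibration(name)
    if "hand_eye" in c: M=tool()@np.array(c["hand_eye"])
    else:
        M=np.eye(4); R=np.array(c["R"]); M[:3,:3]=R.T; M[:3,3]=-R.T@np.array(c["t"]).ravel()
    return c,M   # M camera->world
def rays(c,uv):
    K=np.array([[c["fx"],0,c["cx"]],[0,c["fy"],c["cy"]],[0,0,1.]])
    p=cv2.undistortPoints(np.array(uv,float).reshape(-1,1,2),K,np.array([c["k1"],0,0,0,0.])).reshape(-1,2)
    return np.c_[p,np.ones(len(p))]
def plane(c,M,uv,z):
    d=rays(c,uv)@M[:3,:3].T; o=M[:3,3]; return o+d*((z-o[2])/d[:,2])[:,None]
def cloud(c,M,depth):
    v,u=np.mgrid[:480,:640]; r=rays(c,np.c_[u.ravel(),v.ravel()])*depth.ravel()[:,None]
    return (r@M[:3,:3].T+M[:3,3]).reshape(480,640,3)
def snap(name,save=None):
    c,M=cam(name); p,d=robot.snapshot(name)
    if save: cv2.imwrite("pics/"+save,cv2.cvtColor(p,cv2.COLOR_RGB2BGR)); np.savez("pics/"+save+".npz",p=p,d=d,M=M)
    return c,M,p,d
E
python3 - <<'E'
from h import *
for n in("top","scene"):
    c,M,p,d=snap(n,n+"0.png"); print(n,M[:3,3],M[:3,2],c["fx"])
c=robot.calibration("wrist");print(np.round(c["hand_eye"],3),c["fx"],robot.grasp_offset); print(robot.sense())
a=cv2.imread("pics/top0.png");b=cv2.imread("pics/scene0.png")
E
```

```text
pics
top [ 330.66553293   20.32758509 1635.07457724] [ 0.18636302  0.00436663 -0.98247125] 578.6724700247654
scene [1343.98703572 -109.60394055 1094.17103353] [-0.60545726  0.10680162 -0.78867923] 513.7101960892007
[[ 1.00000e+00  1.00000e-03 -0.00000e+00  4.20000e-02]
 [-1.00000e-03  9.49000e-01  3.15000e-01 -7.99040e+01]
 [ 0.00000e+00 -3.15000e-01  9.49000e-01 -1.43147e+02]
 [ 0.00000e+00  0.00000e+00  0.00000e+00  1.00000e+00]] 394.3014130252075 18.700000000000003
{'time': 0.1, 'joint_positions': array([-1.47333552e+00,  1.81464555e-01,  1.60788297e+00,  2.42632992e-05,
        1.35383619e+00, -2.06268109e-01]), 'qd': array([-0.00107841, -0.00022281, -0.00299378,  0.00047047, -0.00131176,
        0.00117966]), 'joint_efforts': array([-4.31610333e-04, -4.45878160e+01, -3.52238488e+01, -2.68603217e-04,
        4.13137372e-03,  1.67235175e-06]), 'eef_pos': array([ 171.96383111, -548.16647582,  230.48759481]), 'orientation': array([-6.00188087e-04,  8.05938798e-01, -5.91998328e-01, -5.22284746e-04]), 'wrist_force': array([0.80825146, 0.6171057 , 0.38554209]), 'moment': array([-0.04087266,  0.00556338,  0.00598955]), 'grip_width': 1.0012006092154377}
```

View pics/top0.png

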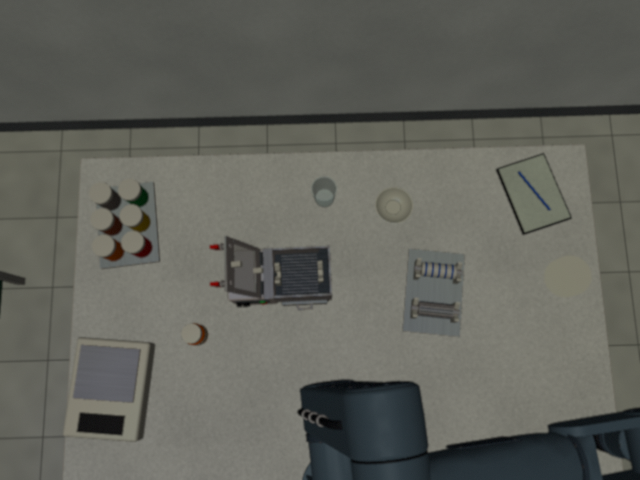

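View pics/scene0.png

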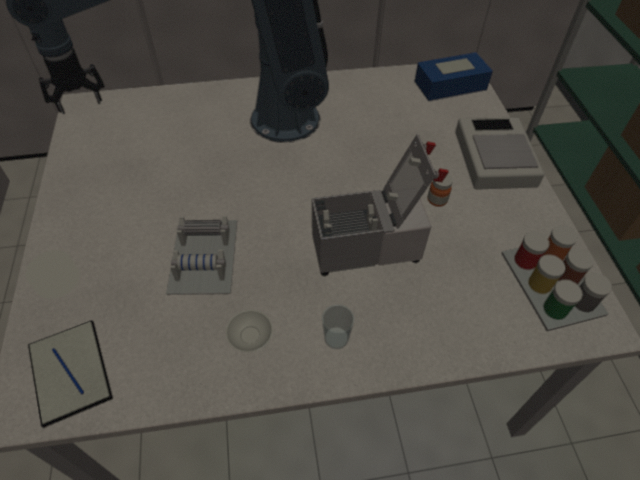

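Top view: steel roll at about (436,309), spare at (440,270), mill chamber at (302,273), guard leaning at (243,265). The studs are at (216,247/284), jar (195,333), beaker (324,192) and dish (394,205). Next come coarse positions from rays onto known heights, checked against depth.

```bash
python3 - <<'E'
from h import *
f=np.load("pics/top0.png.npz"); c,_=cam("top"); M=f["M"]; P=cloud(c,M,f["d"])
print("rollmid",plane(c,M,[[436,309]],60)[0],"spare",plane(c,M,[[440,270]],60)[0])
def rect(name,reg,z0,z1):
    u0,v0,u1,v1=reg; m=np.zeros((480,640),bool); m[v0:v1,u0:u1]=1; m&=(P[...,2]>z0)&(P[...,2]<z1)
    q=P[m]; r=cv2.minAreaRect(q[:,:2].astype(np.float32)); print(name,m.sum(),np.round(q[:,2].mean(),1),r)
rect("rackplate",(395,240,475,345),2,12)
rect("cheeks+rolls",(395,240,475,345),45,80)
rect("steel",(405,290,470,325),40,80)
rect("rim",(255,235,340,310),150,170)
rect("beaker",(305,170,345,212),85,110);rect("dish",(370,180,415,225),15,45);rect("jar",(175,315,212,350),70,100)
# scene red studs
f2=np.load("pics/scene0.png.npz"); c2,M2=cam("scene"); P2=cloud(c2,M2,f2["d"])
for n,ff,PP in(("top",f,P),("scene",f2,P2)):
    h=cv2.cvtColor(ff["p"],cv2.COLOR_RGB2HSV); m=(((h[...,0]<8)|(h[...,0]>172))&(h[...,1]>150)&(h[...,2]>60)).astype(np.uint8)
    k,l,s,ce=cv2.connectedComponentsWithStats(m)
    for i in range(1,k):
        if s[i,4]>6: print(n,s[i],ce[i].round(1),np.median(PP[l==i],0).round(0))
E
```

```text
rollmid [ 467.04345335 -268.25231713   60.        ] spare [ 573.75777237 -285.81777935   60.        ]
rackplate 3563 5.9 ((522.3211059570312, -278.73138427734375), (227.40310668945312, 299.6536560058594), 87.45067596435547)
cheeks+rolls 1452 63.1 ((520.537841796875, -273.64410400390625), (132.35243225097656, 163.4650115966797), 82.25313568115234)
steel 759 62.6 ((465.62847900390625, -266.67822265625), (131.29075622558594, 52.029293060302734), 82.64738464355469)
rim 1163 157.8 ((564.4854736328125, 112.61526489257812), (132.29798889160156, 194.58934020996094), 0.9413949847221375)
beaker 137 92.8 ((804.6234741210938, 28.00209617614746), (68.49718475341797, 70.75555419921875), 52.870201110839844)
dish 580 23.6 ((769.7057495117188, -171.3734588623047), (105.96749114990234, 108.88233184814453), 43.40161895751953)
jar 327 84.8 ((417.632080078125, 391.60107421875), (52.65916442871094, 50.799922943115234), 88.44108581542969)
top [210 245   9   4  30] [214.4 246.6] [604. 284. 318.]
top [211 282   8   4  27] [214.8 283.7] [517. 282. 317.]
scene [427 142   8   4  18] [430.8 143.7] [521. 284. 316.]
scene [439 169   9   4  23] [443.2 170.7] [608. 285. 316.]
```

```bash
python3 -m crank '[{"delta_pos":[-0.018,-0.0364,0.003],"twist":[0,0,0],"gripper":1},{"delta_pos":[-0.018,-0.0364,0.003],"twist":[0,0,0],"gripper":1},{"delta_pos":[-0.018,-0.0364,0.003],"twist":[0,0,0],"gripper":1},{"delta_pos":[-0.018,-0.0364,0.003],"twist":[0,0,0],"gripper":1},{"delta_pos":[-0.018,-0.0364,0.003],"twist":[0,0,0],"gripper":1},{"delta_pos":[-0.018,-0.0364,0.003],"twist":[0,0,0],"gripper":1},{"delta_pos":[-0.018,-0.0364,0.003],"twist":[0,0,0],"gripper":1},{"delta_pos":[-0.018,-0.0364,0.003],"twist":[0,0,0],"gripper":1},{"delta_pos":[-0.018,-0.0364,0.003],"twist":[0,0,0],"gripper":1},{"delta_pos":[-0.018,-0.0364,0.003],"twist":[0,0,0],"gripper":1}]'
python3 -m crank '[{"delta_pos":[0,0,0],"twist":[0,0,-0.114],"gripper":1},{"delta_pos":[0,0,0],"twist":[0,0,-0.114],"gripper":1},{"delta_pos":[0,0,0],"twist":[0,0,-0.114],"gripper":1},{"delta_pos":[0,0,0],"twist":[0,0,-0.114],"gripper":1},{"delta_pos":[0,0,0],"twist":[0,0,-0.114],"gripper":1},{"delta_pos":[0,0,0],"twist":[0,0,-0.114],"gripper":1},{"delta_pos":[0,0,0],"twist":[0,0,-0.114],"gripper":1},{"delta_pos":[0,0,0],"twist":[0,0,-0.114],"gripper":1},{"delta_pos":[0,0,0],"twist":[0,0,-0.114],"gripper":1},{"delta_pos":[0,0,0],"twist":[0,0,-0.114],"gripper":1}]'
python3 - <<'E'
from h import *
snap("wrist","w1.png"); print(tool().round(3))
E
```

```text
time: 0.93
eef_pos: [466.5, -266.2, 200.9]
orientation: [-0.0, 0.806, -0.592, -0.0]
wrist_force: [-0.5, -0.4, 0.4]
grip_width: 1.0
time: 1.77
eef_pos: [465.2, -267.8, 200.8]
orientation: [-0.0, 0.998, -0.061, -0.0]
wrist_force: [-0.6, 1.0, 0.6]
grip_width: 1.0
[[ 9.93000e-01 -1.14000e-01 -1.00000e-03  4.65237e+02]
 [-1.14000e-01 -9.93000e-01  1.00000e-03 -2.67785e+02]
 [-1.00000e-03 -1.00000e-03 -1.00000e+00  2.00836e+02]
 [ 0.00000e+00  0.00000e+00  0.00000e+00  1.00000e+00]]
```

View pics/w1.png

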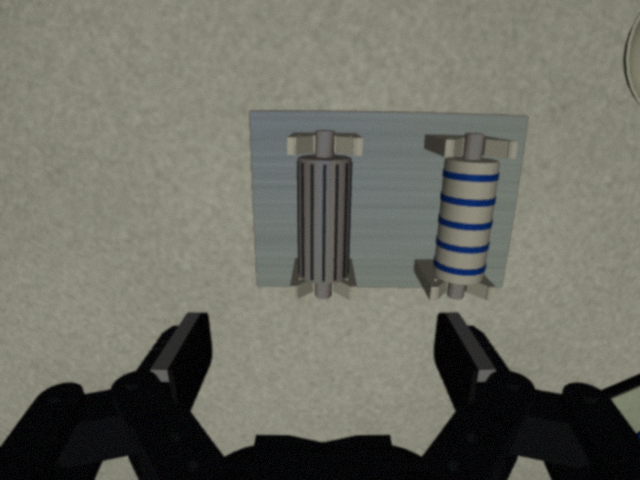

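The wrist view shows the fluted steel roll upright at columns 298–351, with its journals at (325,133) and (323,297). The spare is to its right at (465,220).

```bash
python3 - <<'E'
from h import *
f=np.load("pics/w1.png.npz"); c,_=cam("wrist"); M=f["M"]; P=cloud(c,M,f["d"])
m=np.zeros((480,640),bool); m[145:300,285:365]=1; m&=(P[...,2]>58)&(P[...,2]<76)
m=cv2.morphologyEx(m.astype(np.uint8),cv2.MORPH_OPEN,np.ones((9,9)))>0
q=P[m]; print(m.sum(),q[:,2].max(),cv2.minAreaRect(q[:,:2].astype(np.float32)))
a,b,e,g=plane(c,M,[[298,157],[351,157],[300,281],[349,281]],55)
print("ends",(a+b)/2,(e+g)/2,"mid",(a+b+e+g)/4,"len",np.linalg.norm((a+b)/2-(e+g)/2),"yaw",np.degrees(np.arctan2(*((e+g-a-b)[:2]*[1,-1]))))
j=plane(c,M,[[325,133],[323,297]],55); print("journals",j,j.mean(0),np.linalg.norm(j[0]-j[1]))
T=tool(); print("mid in tool",(np.r_[(j.mean(0)),1]@np.linalg.inv(T).T)[:3])
E
```

```text
6634 73.08747298061587 ((464.4476623535156, -270.6982727050781), (119.11228942871094, 52.117034912109375), 82.85230255126953)
ends [ 471.27566244 -221.45799349   55.        ] [ 459.62644528 -318.99119635   55.        ] mid [ 465.45105386 -270.22459492   55.        ] len 98.22642169913267 yaw -6.81105509671724
journals [[ 473.64951128 -204.61276032   55.        ]
 [ 456.72626176 -332.99509293   55.        ]] [ 465.18788652 -268.80392662   55.        ] 129.49293302057302
mid in tool [  0.18227305   1.09905428 145.83483143]
```

```bash
python3 -m crank '[{"delta_pos":[0,0,0.025],"twist":[0,0,0.005],"gripper":1},{"delta_pos":[0,0,0.025],"twist":[0,0,0],"gripper":1},{"delta_pos":[0,0,0.025],"twist":[0,0,0],"gripper":1},{"delta_pos":[0,0,0.025],"twist":[0,0,0],"gripper":1},{"delta_pos":[0,0,0.025],"twist":[0,0,0],"gripper":1},{"delta_pos":[0,0.001,0.025],"twist":[0,0,0],"gripper":1},{"delta_pos":[0,0,0.015],"twist":[0,0,0],"gripper":1},{"delta_pos":[0,0,0.007],"twist":[0,0,0],"gripper":1}]' 60
python3 -m crank '[{"delta_pos":[0,0,0],"twist":[0,0,0],"gripper":0.3},{"delta_pos":[0,0,0],"twist":[0,0,0],"gripper":0.3},{"delta_pos":[0,0,0],"twist":[0,0,0],"gripper":0.3},{"delta_pos":[0,0,0],"twist":[0,0,0],"gripper":0.3},{"delta_pos":[0,0,0],"twist":[0,0,0],"gripper":0.3},{"delta_pos":[0,0,0],"twist":[0,0,0],"gripper":0.3}]' 60
```

```text
time: 2.48
eef_pos: [463.7, -267.5, 26.4]
orientation: [-0.002, 0.998, -0.067, -0.002]
wrist_force: [-0.3, 0.6, 0.1]
grip_width: 0.997
time: 2.98
eef_pos: [466.7, -270.1, 31.0]
orientation: [0.001, 0.998, -0.066, 0.002]
wrist_force: [1.6, 0.2, 6.6]
grip_width: 0.448
```

```bash
python3 -m crank '[{"delta_pos":[0,0,-0.01],"twist":[0,0,0],"gripper":0.3},{"delta_pos":[0,0,-0.02],"twist":[0,0,0],"gripper":0.3},{"delta_pos":[0,0,-0.03],"twist":[0,0,0],"gripper":0.3},{"delta_pos":[0,0,-0.03],"twist":[0,0,0],"gripper":0.3},{"delta_pos":[0,0,-0.035],"twist":[0,0,0],"gripper":0.3},{"delta_pos":[0,0,-0.035],"twist":[0,0,0],"gripper":0.3},{"delta_pos":[0,0,-0.035],"twist":[0,0,0],"gripper":0.3},{"delta_pos":[0,0,-0.035],"twist":[0,0,0],"gripper":0.3},{"delta_pos":[0,0,-0.025],"twist":[0,0,-0.05],"gripper":0.3},{"delta_pos":[0,0,-0.01],"twist":[0,0,-0.1],"gripper":0.3}]'
python3 -m crank '[{"delta_pos":[0.0095,-0.015,0],"twist":[0,0,0],"gripper":0.3},{"delta_pos":[0.0095,-0.03,0],"twist":[0,0,0],"gripper":0.3},{"delta_pos":[0.0095,-0.033,0],"twist":[0,0,0],"gripper":0.3},{"delta_pos":[0.0095,-0.033,0],"twist":[0,0,0],"gripper":0.3},{"delta_pos":[0.0095,-0.033,0],"twist":[0,0,0],"gripper":0.3},{"delta_pos":[0.0095,-0.033,0],"twist":[0,0,0],"gripper":0.3},{"delta_pos":[0.0095,-0.033,0],"twist":[0,0,0],"gripper":0.3},{"delta_pos":[0.0095,-0.033,0],"twist":[0,0,0],"gripper":0.3},{"delta_pos":[0.0095,-0.025,0],"twist":[0,0,0],"gripper":0.3},{"delta_pos":[0.0095,-0.012,0],"twist":[0,0,0],"gripper":0.3}]'
python3 -m crank '[{"delta_pos":[0,0,0],"twist":[0,0,0],"gripper":0.3},{"delta_pos":[0,0,0],"twist":[0,0,0],"gripper":0.3}]'
python3 - <<'E'
from h import *
snap("wrist","w2.png"); print(tool().round(3))
E
```

```text
time: 3.82
eef_pos: [465.9, -269.5, 299.0]
orientation: [0.002, 1.0, 0.01, 0.002]
wrist_force: [0.5, -1.6, -5.0]
grip_width: 0.445
time: 4.65
eef_pos: [554.0, 16.4, 293.6]
orientation: [-0.001, 1.0, 0.01, -0.001]
wrist_force: [0.6, -0.6, -4.9]
grip_width: 0.455
time: 4.82
eef_pos: [554.3, 13.5, 293.4]
orientation: [-0.0, 1.0, 0.01, -0.001]
wrist_force: [-0.6, -1.1, -5.0]
grip_width: 0.448
[[ 1.00000e+00  1.90000e-02 -2.00000e-03  5.54331e+02]
 [ 1.90000e-02 -1.00000e+00 -0.00000e+00  1.26880e+01]
 [-2.00000e-03  0.00000e+00 -1.00000e+00  2.93540e+02]
 [ 0.00000e+00  0.00000e+00  0.00000e+00  1.00000e+00]]
```

View pics/w2.png

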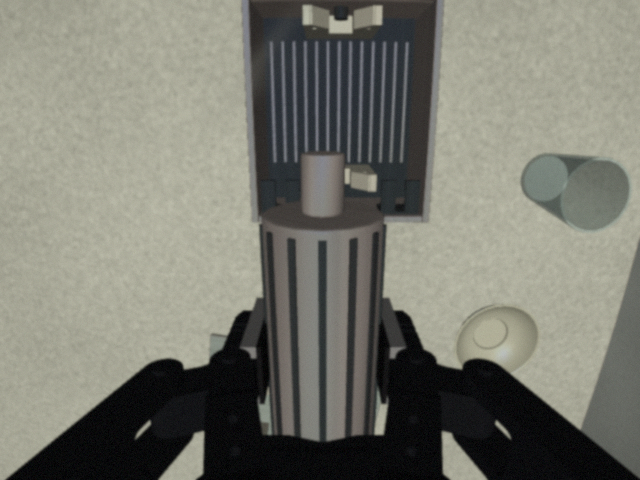

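Roll held, end journal at (322,152). The mill rim's outer edges run (245,0)–(254,220) and (441,0)–(427,220), with the front edge at v≈220. The +y cheek's prongs are at (317,15) and (368,15).

```bash
cat > mill.py <<'E'
from h import *
f=np.load("pics/w2.png.npz"); c,_=cam("wrist"); M=f["M"]; P=cloud(c,M,f["d"]); p=f["p"]
g=cv2.cvtColor(p,cv2.COLOR_RGB2GRAY)
Z=P[...,2]; m=(Z>152)&(Z<166); m[230:]=0
L=[];R=[]
for v in range(5,212):
    u=np.where(m[v,200:300])[0]; w=np.where(m[v,400:470])[0]
    if len(u) : L.append((u[0]+200-.5,v))
    if len(w) : R.append((w[-1]+400+.5,v))
XL=plane(c,M,L,159);XR=plane(c,M,R,159)
def fit(X):
    k=np.polyfit(X[:,1],X[:,0],1); r=X[:,0]-np.polyval(k,X[:,1]); k=np.polyfit(X[abs(r)<2,1],X[abs(r)<2,0],1); return k
kl,kr=fit(XL),fit(XR)
print("slopes deg",np.degrees(np.arctan([kl[0],kr[0]])),"x at y=100:",np.polyval(kl,100),np.polyval(kr,100))
B=[]
for u in range(270,420,3):
    w=np.where(m[200:228,u])[0]
    if len(w): B.append((u,w[-1]+200.5))
XB=plane(c,M,B,159); ok=abs(XB[:,1]-np.median(XB[:,1]))<2; k=np.polyfit(XB[ok,0],XB[ok,1],1); print("front edge yaw",np.degrees(np.arctan(k[0])),"y at x=560",np.polyval(k,560), len(B))
# cheeks prongs, white
s=cv2.cvtColor(p,cv2.COLOR_RGB2HSV); w=((g>120)&(Z>138)&(Z<165)); w[:, :262]=0; w[:,425:]=0; w[215:]=0
k,l,st,ce=cv2.connectedComponentsWithStats(w.astype(np.uint8))
for i in range(1,k):
    if st[i,4]>40: print(st[i],P[l==i].mean(0).round(1))
print("prong mid rays z152:",plane(c,M,[[317,15],[368,15],[342,15],[362,178]],152).round(1))
# roll in hand
rm=np.zeros_like(m); rm[225:430,262:385]=1; rm&=(Z>300); q=P[rm]; 
T=tool(); print("barrel depth zmax",np.percentile(q[:,2],[5,50,98]))
r=plane(c,M,[[302,153],[343,153]],310); print("journal end",r.mean(0),np.linalg.norm(r[1]-r[0]))
# crest line tilt
for v0 in range(235,430,35):
    a=P[v0:v0+10,300:345]; print(a[...,1].mean().round(1),np.percentile(a[...,2],90).round(1))
E
python3 mill.py
```

```text
slopes deg [-1.12914174 -1.16435997] x at y=100: 499.10469555188547 628.9125749978184
front edge yaw 1.3278537733717366 y at x=560 14.167603650002093 20
[303   5  12  20 211] [540.4 153.9 152.3]
[354   6  28  22 477] [580.6 154.9 147.8]
[351 173  26  18 364] [583.   43.1 147.8]
prong mid rays z152: [[546.5 153.9 152. ]
 [580.  154.8 152. ]
 [562.9 154.3 152. ]
 [581.   46.3 152. ]]
barrel depth zmax [320.10081636 330.85487744 333.76266212]
journal end [552.09571846  80.46429466 310.        ] 12.99346223597856
59.2 333.2
48.5 333.5
37.4 333.4
25.2 333.5
12.0 333.2
-2.1 333.4
```

```bash
python3 -m crank '[{"delta_pos":[0.002,-0.0136,0],"twist":[0,0,0],"gripper":0.3},{"delta_pos":[0.002,-0.02,0],"twist":[0,0,0],"gripper":0.3},{"delta_pos":[0.002,-0.02,0],"twist":[0,0,0],"gripper":0.3},{"delta_pos":[0.002,-0.02,0],"twist":[0,0,0],"gripper":0.3},{"delta_pos":[0.0038,-0.01,0.01],"twist":[0,0,0],"gripper":0.3},{"delta_pos":[0,0,0.03],"twist":[0,0,0],"gripper":0.3},{"delta_pos":[0,0,0.03],"twist":[0,0,0],"gripper":0.3},{"delta_pos":[0,0,0.03],"twist":[0,0,0],"gripper":0.3},{"delta_pos":[0,0,0.025],"twist":[0,0,0],"gripper":0.3},{"delta_pos":[0,0,0.013],"twist":[0,0,0],"gripper":0.3}]'
python3 -m crank '[{"delta_pos":[0,0,0],"twist":[0,0,0],"gripper":0.3},{"delta_pos":[0,0,0],"twist":[0,0,0],"gripper":0.3}]'
python3 - <<'E'
from h import *
snap("wrist","w3.png"); print(tool().round(3))
E
```

```text
time: 5.7
eef_pos: [562.7, 95.2, 151.4]
orientation: [0.0, 1.0, 0.008, -0.004]
wrist_force: [-0.9, -0.1, -5.3]
grip_width: 0.452
time: 5.87
eef_pos: [564.8, 95.4, 155.1]
orientation: [0.0, 1.0, 0.008, -0.001]
wrist_force: [0.9, 0.6, -4.7]
grip_width: 0.449
[[ 1.00000e+00  1.70000e-02  0.00000e+00  5.65949e+02]
 [ 1.70000e-02 -1.00000e+00 -0.00000e+00  9.55680e+01]
 [ 0.00000e+00  0.00000e+00 -1.00000e+00  1.56687e+02]
 [ 0.00000e+00  0.00000e+00  0.00000e+00  1.00000e+00]]
```

View pics/w3.png

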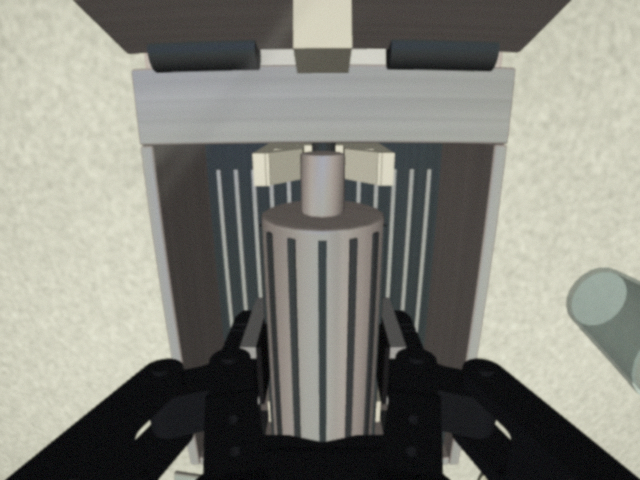

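Journal centre (322) against slot prongs 253–394 (mid 323.5): aligned in x. Next I check the lengthwise fit from depth.

```bash
python3 - <<'E'
from h import *
f=np.load("pics/w3.png.npz"); c,_=cam("wrist"); M=f["M"]; P=cloud(c,M,f["d"])
for v in list(range(140,250,6)): print(v,"journal/barrel",P[v,322].round(1),"prongL",P[v,285].round(1),"prongR",P[v,365].round(1))
g=cv2.cvtColor(f["p"],cv2.COLOR_RGB2GRAY)
print("slot row165",g[165,245:400:1].tolist())
E
```

```text
140 journal/barrel [562.4 165.3 156.1] prongL [549.6 165.2 157.9] prongR [577.4 165.7 157.8]
146 journal/barrel [562.4 161.1 133.4] prongL [546.6 160.3 126.8] prongR [580.7 160.9 127.1]
152 journal/barrel [562.6 162.9 173.1] prongL [548.3 159.7 145.5] prongR [578.8 160.4 146.7]
158 journal/barrel [562.6 162.  181.6] prongL [548.2 157.3 143.9] prongR [578.9 158.2 147. ]
164 journal/barrel [562.6 160.2 181.3] prongL [548.2 155.1 145. ] prongR [579.  155.9 146.6]
170 journal/barrel [562.7 158.4 180.7] prongL [548.3 152.9 145.7] prongR [579.2 153.5 145.9]
176 journal/barrel [562.7 156.7 181.4] prongL [548.1 150.3 144.4] prongR [579.3 151.2 146.2]
182 journal/barrel [562.7 154.9 181.7] prongL [548.2 148.  144.8] prongR [579.4 148.9 146.5]
188 journal/barrel [562.8 153.2 182. ] prongL [543.4 135.8  95.3] prongR [584.9 136.9  96.8]
194 journal/barrel [562.8 151.4 182.1] prongL [543.4 132.8  96. ] prongR [585.  133.8  97.3]
200 journal/barrel [562.8 149.4 181.4] prongL [543.4 129.7  96.5] prongR [585.2 130.7  97.6]
206 journal/barrel [562.9 147.7 182.2] prongL [550.1 143.5 165.8] prongR [577
[... 739 characters left out ...]
 214, 220, 218, 216, 215, 202, 192, 200, 211, 205, 173, 153, 153, 156, 158, 155, 153, 154, 157, 156, 157, 155, 155, 155, 154, 154, 155, 152, 157, 153, 158, 153, 157, 155, 157, 155, 157, 152, 154, 154, 145, 120, 105, 112, 120, 128, 137, 139, 147, 150, 154, 160, 161, 165, 165, 166, 166, 167, 168, 166, 170, 167, 169, 170, 168, 169, 165, 166, 168, 168, 166, 163, 163, 161, 159, 153, 152, 144, 139, 136, 132, 126, 120, 112, 101, 112, 148, 169, 173, 174, 173, 173, 173, 175, 176, 173, 174, 173, 175, 173, 175, 172, 174, 171, 175, 170, 175, 175, 171, 176, 175, 174, 175, 174, 173, 173, 171, 168, 179, 201, 210, 200, 188, 196, 207, 214, 213, 216, 213, 214, 214, 213, 212, 204, 180, 130, 84, 67, 65, 63, 67]
```

```bash
python3 -m crank '[{"delta_pos":[0.0006,-0.0008,0.005],"twist":[0,0,-0.003],"gripper":0.3},{"delta_pos":[0,0,0.012],"twist":[0,0,0],"gripper":0.3},{"delta_pos":[0,0,0.012],"twist":[0,0,0],"gripper":0.3},{"delta_pos":[0,0,0.008],"twist":[0,0,0],"gripper":0.3},{"delta_pos":[0,0,0.004],"twist":[0,0,0],"gripper":0.3},{"delta_pos":[0,0,0.002],"twist":[0,0,0],"gripper":0.3},{"delta_pos":[0,0,0],"twist":[0,0,0],"gripper":0.3}]'
python3 -m crank '[{"delta_pos":[0,0,0.002],"twist":[0,0,0],"gripper":0.3},{"delta_pos":[0,0,0.001],"twist":[0,0,0],"gripper":0.3},{"delta_pos":[0,0,0.001],"twist":[0,0,0],"gripper":0.3},{"delta_pos":[0,0,0],"twist":[0,0,0],"gripper":0.3}]'
```

```text
time: 6.5
eef_pos: [565.6, 97.0, 112.4]
orientation: [0.0, 1.0, 0.011, -0.001]
wrist_force: [-0.8, -1.8, -5.7]
grip_width: 0.448
time: 6.83
eef_pos: [566.6, 97.1, 109.7]
orientation: [0.0, 1.0, 0.01, 0.0]
wrist_force: [-0.8, -3.1, -4.5]
grip_width: 0.448
```

```bash
python3 -m crank '[{"delta_pos":[0,0,0.001],"twist":[0,0,0],"gripper":0.3},{"delta_pos":[0,0,0.001],"twist":[0,0,0],"gripper":0.3},{"delta_pos":[0,0,0],"twist":[0,0,0],"gripper":0.3}]'
python3 -m crank '[{"delta_pos":[0,0,0.001],"twist":[0,0,0],"gripper":0.3},{"delta_pos":[0,0,0],"twist":[0,0,0],"gripper":0.3}]'
python3 - <<'E'
from h import *
c,M,p,d=snap("wrist","w4.png"); P=cloud(c,M,d)
print(tool()[:3,3].round(2),robot.sense()["wrist_force"].round(1))
for v in (165,185,200,240,300,350): print(v,P[v-3:v+4,316:329].reshape(-1,3).mean(0).round(1), P[v-3:v+4,316:329,2].max().round(1))
E
```

```text
time: 7.08
eef_pos: [566.7, 97.1, 109.0]
orientation: [0.0, 1.0, 0.011, 0.0]
wrist_force: [-5.3, -3.3, 7.8]
grip_width: 0.45
time: 7.25
eef_pos: [566.7, 97.1, 108.9]
orientation: [0.0, 1.0, 0.011, 0.001]
wrist_force: [-9.0, -4.0, 13.6]
grip_width: 0.452
[566.75  97.09 108.93] [-8.6 -4.2 13.7]
165 [564.2 163.3 147.7] 158.7
185 [564.4 155.6 135.2] 136.5
200 [564.5 151.  135.1] 136.7
240 [564.6 143.1 149.4] 252.0
300 [565.  124.3 148.6] 150.5
350 [565.4 107.  148.5] 149.9
```

Seated: contact force is +13.6 N, journal crest at 135 and barrel crest at 148.5, so the axis is at about 128. I take off the side load, open part way and rise.

```bash
python3 -m crank '[{"delta_pos":[-0.0012,0,-0.001],"twist":[0,0,0],"gripper":0.3},{"delta_pos":[0,0,0],"twist":[0,0,0],"gripper":0.62},{"delta_pos":[0,0,0],"twist":[0,0,0],"gripper":0.62},{"delta_pos":[0,0,0],"twist":[0,0,0],"gripper":0.62},{"delta_pos":[0,0,0],"twist":[0,0,0],"gripper":0.62},{"delta_pos":[0,0,0],"twist":[0,0,0],"gripper":0.62}]'
python3 -m crank '[{"delta_pos":[0,0,-0.01],"twist":[0,0,0],"gripper":0.62},{"delta_pos":[0,0,-0.02],"twist":[0,0,0],"gripper":0.62},{"delta_pos":[0,0,-0.03],"twist":[0,0,0],"gripper":0.62},{"delta_pos":[0,0,-0.03],"twist":[0,0,0],"gripper":0.62},{"delta_pos":[0,0,-0.03],"twist":[0,0,0],"gripper":0.4},{"delta_pos":[0,0,-0.03],"twist":[0,0,0],"gripper":0},{"delta_pos":[0,0,-0.03],"twist":[0,0,0],"gripper":0},{"delta_pos":[0,0,-0.03],"twist":[0,0,0],"gripper":0},{"delta_pos":[0,0,-0.02],"twist":[0,0,0],"gripper":0},{"delta_pos":[0,0,-0.02],"twist":[0,0,0],"gripper":0}]'
python3 -m crank '[{"delta_pos":[0,0,-0.02],"twist":[0,0,0],"gripper":0},{"delta_pos":[0,0,0],"twist":[0,0,0],"gripper":0}]'
python3 - <<'E'
from h import *
c,M,p,d=snap("wrist","w5.png"); print(tool().round(3))
snap("scene","s5.png"); c,M,p,d=snap("top","t5.png")
P=cloud(c,M,d)
a=cv2.imread("pics/w5.png"); b=cv2.imread("pics/s5.png")[100:340,260:580]; b=cv2.resize(b,(400,300)); a=cv2.resize(a,(400,300))
cv2.imwrite("pics/v5.png",np.hstack([a,b]))
E
```

```text
time: 7.8
eef_pos: [565.0, 97.5, 107.1]
orientation: [-0.0, 1.0, 0.011, -0.0]
wrist_force: [-1.0, -0.7, 0.1]
grip_width: 0.621
time: 8.63
eef_pos: [565.1, 97.3, 360.2]
orientation: [-0.0, 1.0, 0.011, 0.001]
wrist_force: [0.9, 0.2, 0.1]
grip_width: -0.002
time: 8.8
eef_pos: [566.4, 97.3, 383.1]
orientation: [0.0, 1.0, 0.011, 0.004]
wrist_force: [-0.5, -0.3, -0.0]
grip_width: -0.002
[[ 1.00000e+00  2.10000e-02  6.00000e-03  5.65907e+02]
 [ 2.10000e-02 -1.00000e+00 -0.00000e+00  9.72910e+01]
 [ 6.00000e-03  0.00000e+00 -1.00000e+00  3.80604e+02]
 [ 0.00000e+00  0.00000e+00  0.00000e+00  1.00000e+00]]
```

View pics/v5.png

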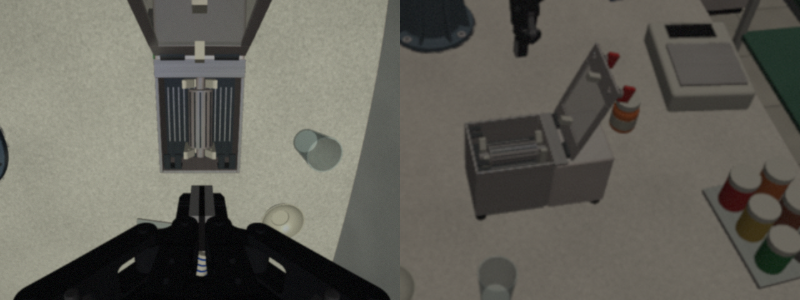

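Roll is seated between the cheeks, spare in the rack and guard open. Next I measure the guard angle and the closed fingers' width by height.

```bash
python3 - <<'E'
from h import *
f=np.load("pics/w5.png.npz"); c=robot.calibration("wrist"); M=np.array(c["hand_eye"]); P=cloud(c,M,f["d"])
d=f["d"]; q=P[(d>20)&(d<230)&(np.abs(P[...,0])<120)&(P[...,2]<15)]
for z in range(-130,10,10):
    s=q[(q[:,2]>z)&(q[:,2]<=z+10)]
    if len(s): print(z+5,len(s),"x",s[:,0].min().round(),s[:,0].max().round(),"y",s[:,1].min().round(),s[:,1].max().round())
o=np.array([564,98.3]);a=np.radians(1.2);R=np.array([[np.cos(a),-np.sin(a)],[np.sin(a),np.cos(a)]])
for n in("scene","top"):
    g=np.load("pics/"+n[0]+"5.png.npz"); cc,MM=cam(n); Q=cloud(cc,MM,g["d"]).reshape(-1,3)
    m=np.c_[(Q[:,:2]-o)@R,Q[:,2]]; k=m[(abs(m[:,0])<66)&(m[:,1]>100)&(m[:,1]<260)&(m[:,2]>180)&(m[:,2]<345)]
    fit=np.polyfit(k[:,2],k[:,1],1); r=abs(k[:,1]-np.polyval(fit,k[:,2])); fit=np.polyfit(k[r<8,2],k[r<8,1],1)
    print(n,len(k),"angle",np.pi/2+np.arctan(fit[0]),"y@160",np.polyval(fit,160),"zmax",k[r<8,2].max(),"x",k[r<8,0].min(),k[r<8,0].max())
E
```

```text
-95 1030 x -62.0 61.0 y -21.0 -11.0
-85 13960 x -63.0 62.0 y -18.0 -3.0
-75 13995 x -58.0 56.0 y -18.0 10.0
-65 8166 x -50.0 49.0 y -18.0 11.0
-55 9714 x -41.0 40.0 y -14.0 13.0
-45 3194 x -34.0 32.0 y -14.0 13.0
-35 1466 x -15.0 13.0 y -12.0 12.0
-25 1205 x -15.0 13.0 y -12.0 -5.0
-15 983 x -15.0 13.0 y -12.0 -6.0
-5 336 x -14.0 12.0 y -12.0 -6.0
scene 2405 angle 1.9149964587990569 y@160 95.91595812400915 zmax 330.72241803015413 x -65.97480502366828 65.980337184509
top 1069 angle 1.9145424474915158 y@160 97.01294774730913 zmax 333.43992850848394 x -64.26168544516666 65.9616208125223
```

```bash
python3 -m crank '[{"delta_pos":[-0.0003,-0.015,0],"twist":[0,0,0],"gripper":0},{"delta_pos":[-0.0003,-0.03,0],"twist":[0,0,0],"gripper":0},{"delta_pos":[-0.0003,-0.035,0],"twist":[0,0,0],"gripper":0},{"delta_pos":[-0.0003,-0.035,0],"twist":[0,0,0],"gripper":0},{"delta_pos":[-0.0003,-0.035,0],"twist":[0,0,0],"gripper":0},{"delta_pos":[-0.0003,-0.03,0],"twist":[0,0,0],"gripper":0},{"delta_pos":[0,-0.017,0],"twist":[0,0,0],"gripper":0},{"delta_pos":[0,0,0.02],"twist":[0,0,0],"gripper":0},{"delta_pos":[0,0,0.03],"twist":[0,0,0],"gripper":0},{"delta_pos":[0,0,0.03],"twist":[0,0,0],"gripper":0}]'
python3 -m crank '[{"delta_pos":[0,0.015,0],"twist":[0,0,0],"gripper":0},{"delta_pos":[0,0.015,0],"twist":[0,0,0],"gripper":0},{"delta_pos":[0,0.015,0],"twist":[0,0,0],"gripper":0},{"delta_pos":[0,0.013,0],"twist":[0,0,0],"gripper":0},{"delta_pos":[0,0.012,0],"twist":[0,0,0],"gripper":0},{"delta_pos":[0,0.012,0],"twist":[0,0,0],"gripper":0}]'
```

```text
time: 9.78
eef_pos: [558.5, 294.8, 295.4]
orientation: [0.0, 1.0, 0.011, -0.0]
wrist_force: [0.7, -0.6, -1.0]
grip_width: -0.002
time: 10.28
eef_pos: [561.9, 211.0, 301.1]
orientation: [-0.001, 1.0, 0.01, 0.003]
wrist_force: [-3.2, 4.7, 8.4]
grip_width: -0.0
```

```bash
python3 -m crank '[{"delta_pos":[0,0.013,0.001],"twist":[0,0,0],"gripper":0},{"delta_pos":[0,0.013,0.001],"twist":[0,0,0],"gripper":0},{"delta_pos":[0,0.012,0.002],"twist":[0,0,0],"gripper":0},{"delta_pos":[0,0.013,0.004],"twist":[0,0,0],"gripper":0},{"delta_pos":[0,0.013,0.005],"twist":[0,0,0],"gripper":0},{"delta_pos":[0,0.012,0.006],"twist":[0,0,0],"gripper":0}]'
python3 -m crank '[{"delta_pos":[0,0.011,0.008],"twist":[0,0,0],"gripper":0},{"delta_pos":[0,0.010,0.009],"twist":[0,0,0],"gripper":0},{"delta_pos":[0,0.009,0.010],"twist":[0,0,0],"gripper":0},{"delta_pos":[0,0.008,0.011],"twist":[0,0,0],"gripper":0},{"delta_pos":[0,0.007,0.011],"twist":[0,0,0],"gripper":0},{"delta_pos":[0,0.005,0.012],"twist":[0,0,0],"gripper":0}]'
```

```text
time: 10.78
eef_pos: [562.6, 134.4, 277.9]
orientation: [0.0, 1.0, 0.01, 0.0]
wrist_force: [2.1, 2.1, 1.9]
grip_width: -0.002
time: 11.28
eef_pos: [563.0, 85.1, 215.6]
orientation: [0.0, 1.0, 0.01, -0.001]
wrist_force: [0.1, -0.6, 0.6]
grip_width: -0.001
```

```bash
python3 -m crank '[{"delta_pos":[0,0.003,0.01],"twist":[0,0,0],"gripper":0},{"delta_pos":[0,0.002,0.01],"twist":[0,0,0],"gripper":0},{"delta_pos":[0,0.002,0.01],"twist":[0,0,0],"gripper":0},{"delta_pos":[0,0.001,0.01],"twist":[0,0,0],"gripper":0},{"delta_pos":[0,0,0.005],"twist":[0,0,0],"gripper":0}]'
python3 -m crank '[{"delta_pos":[0,0,0.003],"twist":[0,0,0],"gripper":0},{"delta_pos":[0,0,0.002],"twist":[0,0,0],"gripper":0},{"delta_pos":[0,0,0.001],"twist":[0,0,0],"gripper":0},{"delta_pos":[0,0,0],"twist":[0,0,0],"gripper":0}]'
```

```text
time: 11.7
eef_pos: [562.7, 78.4, 170.2]
orientation: [-0.0, 1.0, 0.011, -0.001]
wrist_force: [-0.3, -0.1, 0.1]
grip_width: 0.001
time: 12.03
eef_pos: [563.7, 78.4, 166.4]
orientation: [-0.0, 1.0, 0.011, 0.0]
wrist_force: [-0.4, -0.5, -0.2]
grip_width: -0.001
```

```bash
python3 -m crank '[{"delta_pos":[0,0,0.001],"twist":[0,0,0],"gripper":0},{"delta_pos":[0,0,0.001],"twist":[0,0,0],"gripper":0},{"delta_pos":[0,0,0.001],"twist":[0,0,0],"gripper":0},{"delta_pos":[0,0,0],"twist":[0,0,0],"gripper":0},{"delta_pos":[0,0,0],"twist":[0,0,0],"gripper":0}]'
python3 - <<'E'
from h import *
c,M,p,d=snap("wrist","w6.png")
E
```

```text
time: 12.45
eef_pos: [564.1, 78.3, 165.0]
orientation: [0.0, 1.0, 0.011, 0.001]
wrist_force: [-3.0, 0.3, 8.8]
grip_width: 0.001
```

View pics/w6.png

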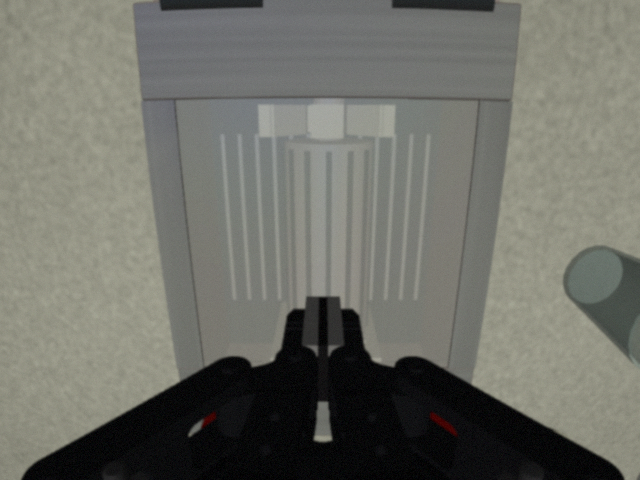

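Guard lies flat with the roll visible under the clear panel, and the contact force is 8.8 N at z 165. I back off and look at the studs from above.

```bash
python3 -m crank '[{"delta_pos":[0,0,-0.01],"twist":[0,0,0],"gripper":0},{"delta_pos":[0,0,-0.03],"twist":[0,0,0],"gripper":0},{"delta_pos":[0,0,-0.035],"twist":[0,0,0],"gripper":0.4},{"delta_pos":[0,0.02,-0.035],"twist":[0,0,0],"gripper":0.6},{"delta_pos":[0,0.03,-0.01],"twist":[0,0,0],"gripper":0.6},{"delta_pos":[0,0.03,0],"twist":[0,0,0],"gripper":0.6},{"delta_pos":[0,0.015,0],"twist":[0,0,0],"gripper":0.6},{"delta_pos":[0,0,0],"twist":[0,0,0],"gripper":0.6},{"delta_pos":[0,0,0],"twist":[0,0,0],"gripper":0.6}]'
python3 - <<'E'
from h import *
c,M,p,d=snap("wrist","w7.png"); T=tool(); print(T.round(3)); P=cloud(c,M,d)
h=cv2.cvtColor(p,cv2.COLOR_RGB2HSV); m=(((h[...,0]<8)|(h[...,0]>172))&(h[...,1]>120)&(h[...,2]>50)).astype(np.uint8)
k,l,s,ce=cv2.connectedComponentsWithStats(m)
for i in range(1,k):
    if s[i,4]>60:
        v,u=np.where(l==i); z=P[l==i][:,2]; top=np.abs(z-np.percentile(z,90))<5
        uv=np.c_[u,v][top]; X=plane(c,M,uv,206); r=cv2.minAreaRect(X[:,:2].astype(np.float32))
        print(s[i],ce[i].round(1),"z",np.percentile(z,[10,50,90]).round(1),"rect",np.round(r[0],1),np.round(r[1],1),round(r[2],1),"tool",(np.linalg.inv(T)@np.r_[r[0],206,1])[:3].round(1))
E
```

```text
time: 13.25
eef_pos: [565.6, -17.4, 283.8]
orientation: [-0.0, 1.0, 0.01, 0.0]
wrist_force: [0.2, 0.4, -0.6]
grip_width: 0.603
[[ 1.00000e+00  2.00000e-02  0.00000e+00  5.65532e+02]
 [ 2.00000e-02 -1.00000e+00  1.00000e-03 -1.65890e+01]
 [ 0.00000e+00 -1.00000e-03 -1.00000e+00  2.83503e+02]
 [ 0.00000e+00  0.00000e+00  0.00000e+00  1.00000e+00]]
[ 389  135   26   59 1144] [401.3 162.5] z [196.4 206.  207.1] rect [608.6  33.9] [31.6 10.6] 88.6 tool [ 44.1 -49.5  77.5]
[237 136  26  58 990] [248.5 162.5] z [204.1 206.2 207.2] rect [522.   32.1] [31.9 10.1] 82.6 tool [-42.5 -49.5  77.5]
```

View pics/w7.png

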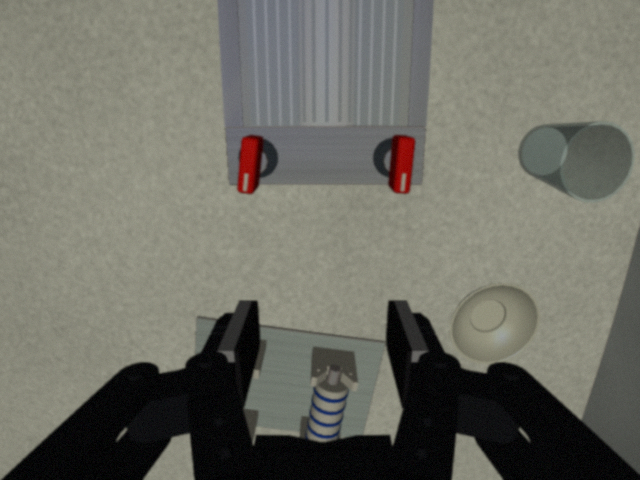

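Both red wings are found: front (522,32), rear (609,34), tops at z 206. That agrees with the mill pose (564, 98.3, yaw 1.2°) and a shut guard. I go to the front stud, grip it and push in.

```bash
python3 -m crank '[{"delta_pos":[-0.015,-0.017,0],"twist":[0,0,0],"gripper":0.6},{"delta_pos":[-0.015,-0.017,0],"twist":[0,0,0],"gripper":0.6},{"delta_pos":[-0.0132,-0.015,0.01],"twist":[0,0,0],"gripper":0.6},{"delta_pos":[0,0,0.025],"twist":[0,0,0],"gripper":0.6},{"delta_pos":[0,0,0.025],"twist":[0,0,0],"gripper":0.6},{"delta_pos":[0,0,0.02],"twist":[0,0,0],"gripper":0.6},{"delta_pos":[0,0,0.012],"twist":[0,0,0],"gripper":0.6},{"delta_pos":[0,0,0.004],"twist":[0,0,0],"gripper":0.6},{"delta_pos":[0,0,0],"twist":[0,0,0],"gripper":0.6}]'
python3 -m crank '[{"delta_pos":[0,0,0],"twist":[0,0,0],"gripper":0},{"delta_pos":[0,0,0],"twist":[0,0,0],"gripper":0},{"delta_pos":[0,0,0],"twist":[0,0,0],"gripper":0},{"delta_pos":[0,0,0],"twist":[0,0,0],"gripper":0},{"delta_pos":[0,0,0],"twist":[0,0,0],"gripper":0},{"delta_pos":[0,0,0],"twist":[0,0,0],"gripper":0}]' 50
```

```text
time: 14.05
eef_pos: [520.9, 32.0, 186.5]
orientation: [-0.0, 1.0, 0.011, -0.001]
wrist_force: [-0.4, -0.4, 0.9]
grip_width: 0.6
time: 14.55
eef_pos: [522.4, 31.2, 188.4]
orientation: [0.0, 1.0, 0.01, 0.001]
wrist_force: [1.6, 1.1, 3.4]
grip_width: 0.101
```

```bash
python3 -m crank '[{"delta_pos":[0,0,0.002],"twist":[0,0,0],"gripper":0},{"delta_pos":[0,0,0.003],"twist":[0,0,0],"gripper":0},{"delta_pos":[0,0,0.003],"twist":[0,0,0],"gripper":0},{"delta_pos":[0,0,0.003],"twist":[0,0,0],"gripper":0},{"delta_pos":[0,0,0.001],"twist":[0,0,0],"gripper":0},{"delta_pos":[0,0,0],"twist":[0,0,0],"gripper":0},{"delta_pos":[0,0,0],"twist":[0,0,0],"gripper":0}]'
```

```text
time: 15.13
eef_pos: [522.5, 31.2, 177.5]
orientation: [0.0, 1.0, 0.011, 0.001]
wrist_force: [-2.8, 1.8, 15.2]
grip_width: 0.1
```

```bash
python3 -m crank '[{"delta_pos":[0,0,0],"twist":[0,0,0.1],"gripper":0},{"delta_pos":[0,0,0],"twist":[0,0,0.12],"gripper":0},{"delta_pos":[0,0,0],"twist":[0,0,0.12],"gripper":0},{"delta_pos":[0,0,0],"twist":[0,0,0.12],"gripper":0},{"delta_pos":[0,0,0],"twist":[0,0,0.12],"gripper":0},{"delta_pos":[0,0,0],"twist":[0,0,0.12],"gripper":0},{"delta_pos":[0,0,0],"twist":[0,0,0.12],"gripper":0},{"delta_pos":[0,0,0],"twist":[0,0,0.12],"gripper":0}]'
python3 -m crank '[{"delta_pos":[0,0,0],"twist":[0,0,0.12],"gripper":0},{"delta_pos":[0,0,0],"twist":[0,0,0.12],"gripper":0},{"delta_pos":[0,0,0],"twist":[0,0,0.12],"gripper":0},{"delta_pos":[0,0,0],"twist":[0,0,0.12],"gripper":0},{"delta_pos":[0,0,0],"twist":[0,0,0.12],"gripper":0},{"delta_pos":[0,0,0],"twist":[0,0,0.03],"gripper":0},{"delta_pos":[0,0,0],"twist":[0,0,0],"gripper":0},{"delta_pos":[0,0,0],"twist":[0,0,0],"gripper":0}]'
python3 -c "
from h import *
print(np.degrees(np.arctan2(tool()[1,0],tool()[0,0])),robot.sense()['moment'])"
```

```text
time: 15.8
eef_pos: [522.0, 31.5, 177.4]
orientation: [-0.0, 0.895, -0.446, 0.001]
wrist_force: [-4.7, 2.8, 17.0]
grip_width: 0.098
time: 16.47
eef_pos: [521.9, 31.8, 177.4]
orientation: [-0.001, 0.715, -0.699, 0.0]
wrist_force: [-4.6, 3.7, 17.4]
grip_width: 0.102
-88.74077379902452 [0.67175969 0.90777523 0.0083674 ]
```

```bash
python3 -m crank '[{"delta_pos":[0,0,-0.003],"twist":[0,0,0],"gripper":0},{"delta_pos":[0,0,0],"twist":[0,0,0],"gripper":0.5},{"delta_pos":[0,0,0],"twist":[0,0,0],"gripper":0.6},{"delta_pos":[0,0,0],"twist":[0,0,0],"gripper":0.6},{"delta_pos":[0,0,-0.015],"twist":[0,0,0],"gripper":0.6},{"delta_pos":[0,0,-0.03],"twist":[0,0,0],"gripper":0.6},{"delta_pos":[0,0,-0.03],"twist":[0,0,-0.08],"gripper":0.6},{"delta_pos":[0,0,-0.025],"twist":[0,0,-0.12],"gripper":0.6},{"delta_pos":[0,0,0],"twist":[0,0,-0.12],"gripper":0.6},{"delta_pos":[0,0,0],"twist":[0,0,-0.12],"gripper":0.6}]'
python3 -m crank '[{"delta_pos":[0,0,0],"twist":[0,0,-0.12],"gripper":0.6},{"delta_pos":[0,0,0],"twist":[0,0,-0.12],"gripper":0.6},{"delta_pos":[0,0,0],"twist":[0,0,-0.12],"gripper":0.6},{"delta_pos":[0,0,0],"twist":[0,0,-0.12],"gripper":0.6},{"delta_pos":[0,0,0],"twist":[0,0,-0.12],"gripper":0.6},{"delta_pos":[0,0,0],"twist":[0,0,-0.12],"gripper":0.6},{"delta_pos":[0,0,0],"twist":[0,0,-0.12],"gripper":0.6},{"delta_pos":[0,0,0],"twist":[0,0,-0.12],"gripper":0.6},{"delta_pos":[0,0,0],"twist":[0,0,-0.12],"gripper":0.6},{"delta_pos":[0,0,0],"twist":[0,0,-0.05],"gripper":0.6}]'
python3 -m crank '[{"delta_pos":[0.015,0.015,0],"twist":[0,0,0],"gripper":0.6},{"delta_pos":[0.02,0.015,0],"twist":[0,0,0],"gripper":0.6},{"delta_pos":[0.015,0.015,0],"twist":[0,0,0],"gripper":0.6},{"delta_pos":[0,0,0],"twist":[0,0,0],"gripper":0.6},{"delta_pos":[0,0,0],"twist":[0,0,0],"gripper":0.6}]'
cat > studs.py <<'E'
import sys
from h import *
c,M,p,d=snap("wrist",sys.argv[1]); T=tool(); print(T.round(3)); P=cloud(c,M,d)
h=cv2.cvtColor(p,cv2.COLOR_RGB2HSV); m=(((h[...,0]<8)|(h[...,0]>172))&(h[...,1]>120)&(h[...,2]>50)).astype(np.uint8)
k,l,s,ce=cv2.connectedComponentsWithStats(m)
for i in range(1,k):
    if s[i,4]>60:
        v,u=np.where(l==i); z=P[l==i][:,2]; zt=np.percentile(z,80); top=np.abs(z-zt)<4
        X=plane(c,M,np.c_[u,v][top],zt); r=cv2.minAreaRect(X[:,:2].astype(np.float32))
        print(s[i],ce[i].round(1),"ztop",zt.round(1),"rect",np.round(r[0],1),np.round(r[1],1),round(r[2],1),"tool",(np.linalg.inv(T)@np.r_[r[0],zt,1])[:3].round(1))
E
python3 studs.py w8.png
```

```text
time: 17.3
eef_pos: [522.1, 31.0, 279.7]
orientation: [-0.0, 0.852, -0.524, 0.001]
wrist_force: [-0.1, -0.2, -1.2]
grip_width: 0.602
time: 18.13
eef_pos: [520.9, 31.2, 277.2]
orientation: [-0.0, 1.0, 0.013, -0.001]
wrist_force: [0.6, -0.8, -0.2]
grip_width: 0.604
time: 18.55
eef_pos: [572.1, -13.4, 276.8]
orientation: [-0.0, 1.0, 0.01, -0.001]
wrist_force: [-0.7, -0.0, -0.5]
grip_width: 0.603
[[ 1.00000e+00  2.00000e-02 -2.00000e-03  5.71671e+02]
 [ 2.00000e-02 -1.00000e+00  1.00000e-03 -1.27060e+01]
 [-2.00000e-03 -1.00000e-03 -1.00000e+00  2.77094e+02]
 [ 0.00000e+00  0.00000e+00  0.00000e+00  1.00000e+00]]
[ 380  143   26   60 1169] [392.4 170.9] ztop 206.7 rect [608.9  34.2] [31.7 10. ] 89.0 tool [ 38.3 -46.   70.3]
[ 210  160   58   22 1082] [239.8 170.7] ztop 200.2 rect [522.2  32. ] [31.3  9.6] 0.8 tool [-48.4 -45.7  77.1]
```

The front stud now lies across (angle 0.8°) with its top at about 200, some 6–7 mm in, so it has caught. Next the rear stud, at tool offset (38, −46).

```bash
python3 -m crank '[{"delta_pos":[0.013,-0.016,0],"twist":[0,0,0],"gripper":0.6},{"delta_pos":[0.013,-0.016,0],"twist":[0,0,0],"gripper":0.6},{"delta_pos":[0.012,-0.0138,0.01],"twist":[0,0,0],"gripper":0.6},{"delta_pos":[0,0,0.025],"twist":[0,0,0],"gripper":0.6},{"delta_pos":[0,0,0.025],"twist":[0,0,0],"gripper":0.6},{"delta_pos":[0,0,0.02],"twist":[0,0,0],"gripper":0.6},{"delta_pos":[0,0,0.007],"twist":[0,0,0],"gripper":0.6},{"delta_pos":[0,0,0.002],"twist":[0,0,0],"gripper":0.6},{"delta_pos":[0,0,0],"twist":[0,0,0],"gripper":0.6}]'
python3 -m crank '[{"delta_pos":[0,0,0],"twist":[0,0,0],"gripper":0},{"delta_pos":[0,0,0],"twist":[0,0,0],"gripper":0},{"delta_pos":[0,0,0],"twist":[0,0,0],"gripper":0},{"delta_pos":[0,0,0],"twist":[0,0,0],"gripper":0},{"delta_pos":[0,0,0],"twist":[0,0,0],"gripper":0},{"delta_pos":[0,0,0],"twist":[0,0,0],"gripper":0}]' 50
python3 -m crank '[{"delta_pos":[0,0,0.002],"twist":[0,0,0],"gripper":0},{"delta_pos":[0,0,0.003],"twist":[0,0,0],"gripper":0},{"delta_pos":[0,0,0.003],"twist":[0,0,0],"gripper":0},{"delta_pos":[0,0,0.003],"twist":[0,0,0],"gripper":0},{"delta_pos":[0,0,0.001],"twist":[0,0,0],"gripper":0},{"delta_pos":[0,0,0],"twist":[0,0,0],"gripper":0},{"delta_pos":[0,0,0],"twist":[0,0,0],"gripper":0}]'
```

```text
time: 19.35
eef_pos: [609.0, 34.3, 189.5]
orientation: [-0.0, 1.0, 0.011, -0.0]
wrist_force: [-0.0, -0.0, 0.7]
grip_width: 0.6
time: 19.85
eef_pos: [610.3, 33.9, 190.5]
orientation: [0.0, 1.0, 0.01, 0.001]
wrist_force: [2.6, 0.1, 4.7]
grip_width: 0.103
time: 20.43
eef_pos: [610.4, 33.9, 179.7]
orientation: [0.0, 1.0, 0.011, 0.002]
wrist_force: [-2.7, 1.7, 14.3]
grip_width: 0.1
```

Pushed 10.8 mm in, 14 N at the stop. Now the turn and release.

```bash
python3 -m crank '[{"delta_pos":[0,0,0],"twist":[0,0,0.1],"gripper":0},{"delta_pos":[0,0,0],"twist":[0,0,0.12],"gripper":0},{"delta_pos":[0,0,0],"twist":[0,0,0.12],"gripper":0},{"delta_pos":[0,0,0],"twist":[0,0,0.12],"gripper":0},{"delta_pos":[0,0,0],"twist":[0,0,0.12],"gripper":0},{"delta_pos":[0,0,0],"twist":[0,0,0.12],"gripper":0},{"delta_pos":[0,0,0],"twist":[0,0,0.12],"gripper":0},{"delta_pos":[0,0,0],"twist":[0,0,0.12],"gripper":0}]'
python3 -m crank '[{"delta_pos":[0,0,0],"twist":[0,0,0.12],"gripper":0},{"delta_pos":[0,0,0],"twist":[0,0,0.12],"gripper":0},{"delta_pos":[0,0,0],"twist":[0,0,0.12],"gripper":0},{"delta_pos":[0,0,0],"twist":[0,0,0.12],"gripper":0},{"delta_pos":[0,0,0],"twist":[0,0,0.12],"gripper":0},{"delta_pos":[0,0,0],"twist":[0,0,0.03],"gripper":0},{"delta_pos":[0,0,0],"twist":[0,0,0],"gripper":0},{"delta_pos":[0,0,0],"twist":[0,0,0],"gripper":0}]'
python3 -m crank '[{"delta_pos":[0,0,-0.003],"twist":[0,0,0],"gripper":0},{"delta_pos":[0,0,0],"twist":[0,0,0],"gripper":0.5},{"delta_pos":[0,0,0],"twist":[0,0,0],"gripper":0.6},{"delta_pos":[0,0,0],"twist":[0,0,0],"gripper":0.6},{"delta_pos":[0,0,-0.015],"twist":[0,0,0],"gripper":0.6},{"delta_pos":[0,0,-0.03],"twist":[0,0,0],"gripper":0.6},{"delta_pos":[0,0,-0.03],"twist":[0,0,-0.08],"gripper":0.6},{"delta_pos":[0,0,-0.025],"twist":[0,0,-0.12],"gripper":0.6},{"delta_pos":[0,0,0],"twist":[0,0,-0.12],"gripper":0.6},{"delta_pos":[0,0,0],"twist":[0,0,-0.12],"gripper":0.6}]'
python3 -m crank '[{"delta_pos":[0,0,0],"twist":[0,0,-0.12],"gripper":0.6},{"delta_pos":[0,0,0],"twist":[0,0,-0.12],"gripper":0.6},{"delta_pos":[0,0,0],"twist":[0,0,-0.12],"gripper":0.6},{"delta_pos":[0,0,0],"twist":[0,0,-0.12],"gripper":0.6},{"delta_pos":[0,0,0],"twist":[0,0,-0.12],"gripper":0.6},{"delta_pos":[0,0,0],"twist":[0,0,-0.12],"gripper":0.6},{"delta_pos":[0,0,0],"twist":[0,0,-0.12],"gripper":0.6},{"delta_pos":[0,0,0],"twist":[0,0,-0.12],"gripper":0.6},{"delta_pos":[0,0,0],"twist":[0,0,-0.12],"gripper":0.6},{"delta_pos":[0,0,0],"twist":[0,0,-0.05],"gripper":0.6}]'
python3 -m crank '[{"delta_pos":[-0.015,0.015,-0.01],"twist":[0,0,0],"gripper":0.6},{"delta_pos":[-0.015,0.02,-0.01],"twist":[0,0,0],"gripper":0.6},{"delta_pos":[-0.015,0.015,0],"twist":[0,0,0],"gripper":0.6},{"delta_pos":[0,0,0],"twist":[0,0,0],"gripper":0.6},{"delta_pos":[0,0,0],"twist":[0,0,0],"gripper":0.6},{"delta_pos":[0,0,0],"twist":[0,0,0],"gripper":0.6},{"delta_pos":[0,0,0],"twist":[0,0,0],"gripper":0.6}]'
python3 studs.py w9.png
python3 - <<'E'
from h import *
f=np.load("pics/w9.png.npz"); print("w9 saved")
c,M,p,d=snap("top","t9.png")
P=cloud(c,M,d); P0=cloud(c,M,np.load("pics/top0.png.npz")["d"])
for n,(u0,v0,u1,v1),z0,z1 in(("beaker",(305,170,345,212),85,110),("dish",(370,180,415,225),15,45),("jar",(175,315,212,350),70,100),("spare",(412,258,468,286),45,80)):
    for Q in(P0,P):
        q=Q[v0:v1,u0:u1].reshape(-1,3); q=q[(q[:,2]>z0)&(q[:,2]<z1)]; print(n,len(q),q.mean(0).round(1))
E
```

```text
time: 21.1
eef_pos: [610.6, 33.8, 179.7]
orientation: [-0.001, 0.895, -0.446, 0.002]
wrist_force: [-1.9, 0.6, 13.7]
grip_width: 0.102
time: 21.77
eef_pos: [610.6, 33.7, 179.7]
orientation: [-0.001, 0.715, -0.699, 0.002]
wrist_force: [-0.8, 0.1, 13.7]
grip_width: 0.1
time: 22.6
eef_pos: [610.0, 33.8, 281.9]
orientation: [-0.0, 0.852, -0.524, 0.001]
wrist_force: [-0.8, 0.1, -0.3]
grip_width: 0.6
time: 23.43
eef_pos: [608.7, 33.9, 278.9]
orientation: [-0.0, 1.0, 0.014, -0.001]
wrist_force: [-0.7, -0.2, -0.6]
grip_width: 0.599
time: 24.02
eef_pos: [565.5, -16.4, 299.6]
orientation: [-0.0, 1.0, 0.011, -0.001]
wrist_force: [-0.1, 0.6, -0.4]
grip_width: 0.601
[[ 1.00000e+00  2.20000e-02 -1.00000e-03  5.65583e+02]
 [ 2.20000e-02 -1.00000e+00  0.00000e+00 -1.63120e+01]
 [-1.00000e-03 -0.00000e+00 -1.00000e+00  2.99647e+02]
 [ 0.00000e+00  0.00000e+00  0.00000e+00  1.00000e+00]]
[230 151  53  20 894] [257.6 160.5] ztop 200.2 rect [522.   31.9] [31.1  9.8] 0.9 tool [-42.5 -49.1  99.5]
[369 151  54  20 906] [396.1 160.9] ztop 200.2 rect [608.9  33.9] [31.6  9.8] 1.7 tool [ 44.5 -49.2  99.4]
w9 saved
beaker 137 [806.2  28.1  92.8]
beaker 109 [813.3  28.6  92.9]
dish 580 [ 774.6 -173.1   23.6]
dish 514 [ 778.4 -177.3   23.6]
jar 327 [417.6 390.8  84.8]
jar 325 [417.7 390.8  85. ]
spare 708 [ 573.2 -279.3   63.1]
spare 715 [ 573.  -279.9   63.1]
```

View pics/w9.png

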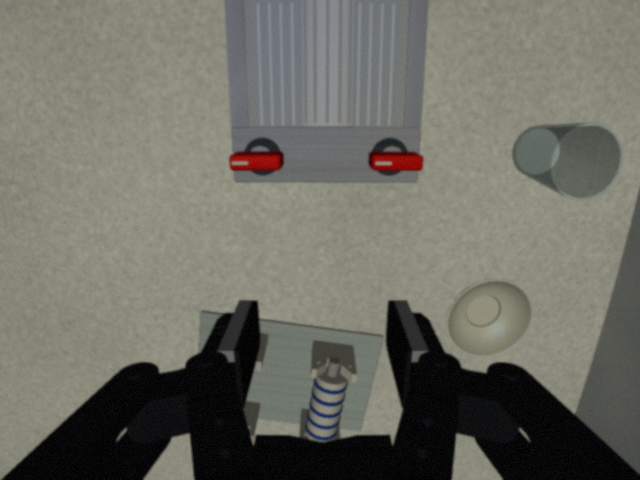

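Both wings lie across the guard at (257,160) and (396,161) with their tops at z 200, and nothing is touching. The beaker and dish centroids shifted 4–7 mm with fewer visible pixels, most likely because the arm now hides part of them. I hand in.

```bash
python3 -c "
from h import *
s=robot.sense(); print(s['time'],s['wrist_force'].round(1)); print(robot.finish_job())"
```

```text
24.1167 [0.1 0.3 1. ]
the job is handed in; nothing more can be done
None
```

The sieve mill is back together: the steel roll is seated in its slots, the guard is shut over it, and both red studs are locked. I handed the job in at 24.1 s of the 72 s allowed; no verdict is reported.

- **Roll:** at seating, the wrist force rose to about 14 N upward and the roll's axis measured about 128 mm high. There was a 9 N sideways push then, which I took off before letting go. After that I only saw the roll through the clear guard.
- **Guard:** the fingers met about 9 N pressing it at z 165. Both studs then stood at 206 mm, the height given for a shut guard.
- **Studs:** each went in about 11 mm and turned a quarter turn. Afterwards both wings lay across the guard (0.9° and 1.7°), with tops at about 200 mm. That is about 6 to 6.5 mm in, inside the 5 to 7.6 mm range.
- **Everything else:** the jar and spare roll moved less than 1 mm between the first and last top views.
- **One check that disagreed:** the beaker and dish centroids shifted about 7 and 6 mm. Fewer of their pixels were visible, probably because the arm hid part of them. The arm never went near them, and both look in place in the last wrist picture.

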